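Tighten the transport clamp under the mixer's pivoting dust cover

TASK

Get the bench mixer ready for moving: swing its dust cover all the way aside on its pin so that the round port is uncovered, turn the knurled clamp knob in the port clockwise (seen from above) until it stops tight, and then swing the cover fully home over the port again. Do not disturb the beaker, the amber bottle or the culture dish standing around.

Things in the scene. Friction and masses are not known exactly. Their poses are not given: they have to be found in the camera images.
- mixer: Low grey painted box of a bench mixer, 150 (x) x 180 (y) x 56 mm high, fixed; may stand turned up to 0.35 rad. Origin: at bench height under the centre of its round port; the box spans -75..+75 mm in its x and -70..+110 mm in its y; front panel at -x. The port is a round pit 110 mm across, 40 mm deep, in its top (floor 16 mm above the bench), with the knob upright in its centre.
- port_center (a point): Centre of the port's mouth, at the height of the mixer's top (56 mm above the bench); axes as the mixer's.
- cover_pin (a point): Axis of the vertical pin on which the dust cover swings, at the cover's upper face (61.5 mm above the bench); on the mixer's top, 85 mm to its +y from the port's centre.
- cover_tab (a point): Centre of the upright tab on the dust cover, 115 mm from the pin axis, 75.5 mm above the bench. Tab: 44 mm long (its y axis, along the line to the pin), 8 mm thick (x), 28 mm high (top 89.5 mm above the bench); can be pushed on either flat side. The cover is a flat round aluminium plate 120 mm across, 4 mm thick, upper face 61.5 mm above the bench; it swings level.
- dust_cover (a joint): Swing of the cover, rad: 0 = home over the port, at its stop; grows clockwise seen from above, the tab moving first to the mixer's -x (front), then to its +y; stop at 1.75. Port wholly clear from about 1.5. Light friction (about 1 N at the tab); stays where left. May start up to 0.2 ajar. Pin to plate centre is 85 mm.
- knob_top (a point): Centre of the upper face of the knurled steel clamp knob: round, 40 mm diameter, 28 mm tall, side free to 23 mm below this point. It stands on a screw in the port's centre, its top 7 to 10 mm below the mixer's top, with 35 mm free between it and the pit wall all round; it sinks 1 mm per rad turned.
- clamp_knob (a joint): Turn of the clamp knob in rad: grows clockwise seen from above; hard stop (tight) at 4.0. Starts 1.2 to 2.4 rad short of the stop, so it may need more than one grip. Turning takes about 0.1 N m; it stays where it is left.
- beaker: Small glass beaker, 56 mm across, 69 mm high, loose bystander; origin at the centre of its underside.
- amber_bottle: Brown bottle with black cap, 47 mm across, 98 mm high, loose bystander; origin at the centre of its underside.
- culture_dish: Flat covered dish, 90 mm across, 14 mm high, loose bystander; origin at the centre of its underside.

How it is judged:
By the outcome, as a careful person would: the job done as asked, in the order asked, and still so for the second after the job is handed in, with the robot touching nothing.
It also fails if it takes over 70 s, if anything falls off the work surface, if the arm or the gripper's body presses on something with over 40 N, if the wrist force passes 120 N, or if a joint passes its speed limit or range.

ROBOT

A 6-joint arm with a two-finger parallel gripper is mounted at the origin on a cart in front of the work surface, level with it; the furniture and walls round the work are solid. World frame = base frame: x ahead of the robot, y to its left, z up, the work surface at z = 0. Lengths are in m, angles in degrees, forces in N, time in s.
With the tool pointing down it reaches from about 0.375 to 0.9 m from the base axis. Payload 3.1 kg.
Tool frame: the origin (TCP) lies where the fingers leave the gripper's body, on its centre line; the fingertips stand 70 mm ahead of it and the grasp point (between the pads) lies 51 mm ahead of it; z points along the fingers, y is the line along which they close (so a half turn about z gives the same grasp; the last joint's range is limited). The gripper opens to 87 mm and grips with 3 to 60 N. Pads are 19 mm wide; open, the fingers measure 117 mm over their backs; the gripper's body (75 mm by 190 mm) begins 51 mm behind the grasp point.
Start: joints at [-81.274, 30.224, 82.088, -0, 67.689, -10.227], TCP at [0.203, -0.591, 0.292] pointing down, gripper open.
Joint ranges: [-176.69, 176.69], [-43.24, 126.21], [12.49, 139.97], [-82, 262], [0, 151.66], [-163.58, 163.58]. Speed limits (degrees/s): [159.86, 159.86, 180, 180, 180, 180].

INTERFACE

Orientations are given as a 3x3 rotation matrix whose columns are the frame's x, y, z axes.
In Python, from rig import readout, capture, calibration, bot, look_for gives the robot as it stands. The module is installed in compiled form; this text tells all that it offers.
- The arm moves only by the shell command python3 -m pendant 'ROWS'. ROWS is JSON, a list of rows, each a list of 7 numbers: the shift along the tool's x, y, z normalised to -1 to 1, where 1 is 200 mm, then the turn, a rotation vector about the tool's x, y, z normalised to -1 to 1, where 1 is 180 degrees, then the closure, from -1 (fully open) to 1 (shut). In form: [[dx, dy, dz, ax, ay, az, grip], ...]. A call has 1 to 8 rows; each row is the pose to reach, as a shift and turn from the pose commanded when the call began, along the tool's axes at that moment, turning the shorter way round; what a row does not reach only later rows make up. A row lasts 1/10 s, in which the tool goes at most 50 mm and 8.59 degrees, less where a joint would pass 70% of its speed; a pose out of reach is approached as far as the arm can. A call with a number of a shift or a turn outside -1 to 1 is refused whole. A call with a gripper value outside its range is refused whole. The fingers move at their own pace and stop on an object; the grip force is fixed at half the most. Time passes only in rows, so rows that repeat a pose let the fingers close. It gives the time, the measured TCP pose, the force, the opening and the grip force at its end, in the units of the state.
- readout.read_state(): the state, without advancing time (a new reading comes with each control period).
- capture(name): name is "scene" or "top" or "wrist"; returns (picture, depth): 480x640x3 uint8, red, green, blue; 480x640 float32, m along the optical axis (not along the pixel's ray), 0 where there is no reading.
- calibration(name): a dict with "mtx" (3x3 intrinsics, pixels), "T" (4x4, takes a point from camera to world coordinates); the wrist camera has in their place "mount" (4x4, takes a point from camera to tool coordinates, whose origin is the TCP and whose axes are the flange's). Camera axes: x right, y down, z forward; pixel columns grow to the right and rows downward; lengths in m; the calibration is good to about 2 mm. The wrist camera is an equidistant fisheye: a pixel r from the principal point sees the ray r / f radians off the axis. A picture is of the moment at which its call begins: read the wrist's pose just before it. calibration takes no time and is no camera call.
- bot.hand_in(): hands the job in; it is judged then, once.
Trained networks look in the newest picture that a camera, given by its name, has taken for a name from the list of things; names that differ only in an ending like _2 or _b are one class to them, and where a whole thing is asked for, a point or a joint stands for the part that bears it (a point fixed in the world has none). Each returns a list of dicts, best first, with "conf" (0 to 1); they miss things now and then, are a little off and sometimes report something else, mostly with a low value. They report only what shows in the picture. A call takes as long as a camera call.
- look_for(thing, camera): "extent" ([left, top, right, bottom] in pixels, round what is visible of it).
The state is a dict: "time_s": time; "joint_positions": joint angles; "qvel": joint speeds; "tau": joint torques, N m; "position": TCP position; "tcp_rot": TCP orientation; "force": force on the tool from outside, world axes, zero at the start; "moment": the same for the moment, N m; "opening": opening from 0.0 (shut) to 1.0 (fully open); "grasp_force": force on a finger pad.
Only numpy, scipy, OpenCV 4.12 (cv2) and the standard library are available. Lean on these libraries where they do the work, as an engineer would, in place of code of your own. Each camera call takes 0.05 s, during which the arm holds its last target. There are 200 camera calls.

## Working session

There is one attempt and no reset: what is moved stays moved. The work goes in short steps, Python scripts to look and compute and a shell command to move; the robot and the scene stay as the last step left them, time stands still between calls to the robot, and variables do not carry over. Pictures are saved under pics/ and viewed, at most 10 in all, crops included, and the job is handed in when it is done.

```bash
mkdir -p pics; python3 - <<'E'
from rig import readout,capture,calibration,look_for
import cv2,numpy as np
s=readout.read_state();print(s['time_s'],s['position'],np.round(s['tcp_rot'],3),s['opening'])
for c in ['top','scene']:
    p,d=capture(c);cv2.imwrite(f'pics/{c}0.png',p[:,:,::-1]);np.save(f'pics/{c}d.npy',d)
    print(c,calibration(c))
    for t in ['mixer','cover_tab','dust_cover','beaker','amber_bottle','culture_dish','clamp_knob']:
        print(t,[(np.round(r['extent']),round(r['conf'],2)) for r in look_for(t,c)[:2]])
E
```

```text
0.0 [ 0.20294472 -0.59051389  0.29128224] [[ 0.946  0.325 -0.   ]
 [ 0.325 -0.946  0.002]
 [ 0.    -0.002 -1.   ]] 0.9992304713787917
top {'mtx': array([[539.20435331,   0.        , 307.99894761],
       [  0.        , 539.20435331, 237.0016294 ],
       [  0.        ,   0.        ,   1.        ]]), 'T': array([[ 9.43192229e-04, -9.99611495e-01,  2.78562159e-02,
         4.87645435e-01],
       [-9.99932329e-01, -6.19764745e-04,  1.16169562e-02,
         1.87136164e-01],
       [-1.15951786e-02, -2.78652878e-02, -9.99544435e-01,
         1.26877373e+00],
       [ 0.00000000e+00,  0.00000000e+00,  0.00000000e+00,
         1.00000000e+00]])}
mixer [(array([252., 154., 340., 236.]), 0.69)]
cover_tab [(array([258., 170., 332., 222.]), 0.61), (array([435., 271., 467., 293.]), 0.19)]
dust_cover [(array([261., 170., 331., 219.]), 0.77), (array([433., 272., 464., 294.]), 0.36)]
beaker [(array([437., 270., 465., 293.]), 0.77)]
amber_bottle [(array([151., 260., 172., 281.]), 0.93)]
culture_dish [(array([342., 258., 384., 296.]), 0.74)]
clamp_knob [(array([247., 151., 341., 236.]), 0.61)]
scene {'mtx': array([[502.92996558,   0.        , 314.0393948 ],
       [  0.        , 502.92996558, 236.04766322],
       [  0.        ,   0.        ,   1.        ]]), 'T': array([[-0.61560321, -0.4666306 ,  0.63505005, -0.15020551],
       [-0.78798988,  0.37494553, -0.48835213,  0.70288421],
       [-0.01022913, -0.80104415, -0.59851786,  0.69520514],
       [ 0.        ,  0.        ,  0.        ,  1.        ]])}
mixer [(array([220., 200., 319., 274.]), 0.55)]
cover_tab [(array([232., 206., 305., 242.]), 0.78)]
dust_cover [(array([233., 204., 301., 239.]), 0.61)]
beaker [(array([434., 195., 463., 232.]), 0.94)]
amber_bottle [(array([161., 317., 195., 369.]), 0.67)]
culture_dish [(array([359., 244., 404., 273.]), 0.61)]
clamp_knob []
```

```bash
cat > h.py <<'E'
import numpy as np,cv2
from rig import readout,capture,calibration,look_for
def cloud(c,d):
    K=calibration(c);m=K['mtx'];v,u=np.mgrid[:480,:640]
    P=np.stack([(u-m[0,2])/m[0,0]*d,(v-m[1,2])/m[1,1]*d,d],-1)
    return P@K['T'][:3,:3].T+K['T'][:3,3]
E
python3 - <<'E'
from h import *
d=np.load('pics/topd.npy');P=cloud('top',d)
Z=P[...,2]; print('table',np.median(Z[300:400,250:330]))
R=np.zeros(Z.shape,bool);R[140:250,230:360]=1
def rect(m):
    q=P[m][:,:2].astype(np.float32); r=cv2.minAreaRect(q); return len(q),r
print('mixer',rect(R&(Z>.045)&(Z<.1)))
for a,b in [(.05,.0585),(.0585,.064),(.075,.1)]:
    m=R&(Z>a)&(Z<b); print(a,b,rect(m),P[m].mean(0))
print(np.histogram(Z[R],bins=np.arange(.0,.1,.004)))
for n,(l,t,r,b) in dict(beaker=(437,270,465,293),bottle=(151,260,172,281),dish=(342,258,384,296)).items():
    Q=P[t-3:b+4,l-3:r+4];m=Q[...,2]>.008;q=Q[m];print(n,q[:,:2].min(0),q[:,:2].max(0),np.median(q[:,2]))
im=cv2.imread('pics/top0.png')
cv2.imwrite('pics/a.png',cv2.resize(im[120:320,130:490],None,fx=2.2,fy=2.2,interpolation=cv2.INTER_CUBIC))
E
```

```text
table -0.749806350478242
mixer (5594, ((0.6416706442832947, 0.25482797622680664), (0.23298649489879608, 0.17604972422122955), 77.03553009033203))
0.05 0.0585 (2744, ((0.6409517526626587, 0.2533649802207947), (0.22861576080322266, 0.17401032149791718), 77.5506820678711)) [0.62734162 0.24084089 0.05545872]
0.0585 0.064 (2374, ((0.6422353982925415, 0.25496357679367065), (0.23136156797409058, 0.17574721574783325), 77.47940826416016)) [0.63154363 0.23466713 0.06103147]
0.075 0.1 (79, ((0.6112241744995117, 0.18330322206020355), (0.04155051335692406, 0.008118312805891037), 77.43329620361328)) [0.61080961 0.18346538 0.08731536]
(array([3233,  381,   29,   10,    4,    9,   11,   12,   16,   43,   37,
         15,  173, 1434, 1885, 1656,  337,   17,    5,    4,    6,   30,
         34,    4]), array([0.   , 0.004, 0.008, 0.012, 0.016, 0.02 , 0.024, 0.028, 0.032,
       0.036, 0.04 , 0.044, 0.048, 0.052, 0.056, 0.06 , 0.064, 0.068,
       0.072, 0.076, 0.08 , 0.084, 0.088, 0.092, 0.096]))
beaker [ 0.39705962 -0.15012086] [0.48764544 0.18713616] 0.027269869794964263
bottle [0.4256889  0.18713616] [0.48764544 0.55647082] 0.06232470015236824
dish [0.38101562 0.03170451] [0.48764544 0.18713616] 0.013913233925749724
```

View pics/a.png

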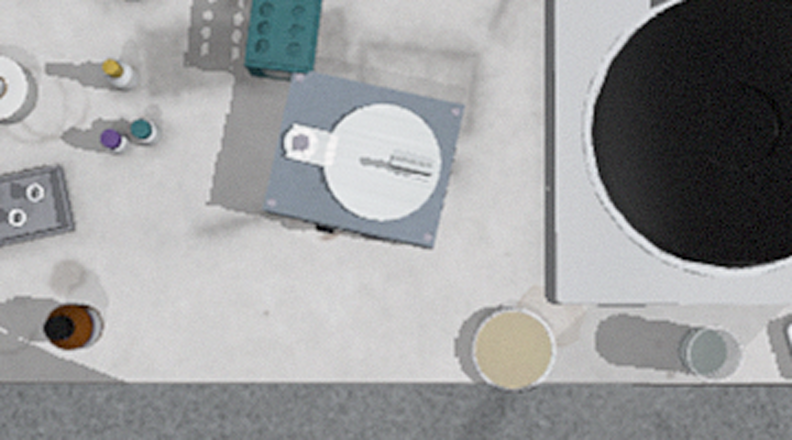

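View pics/scene0.png

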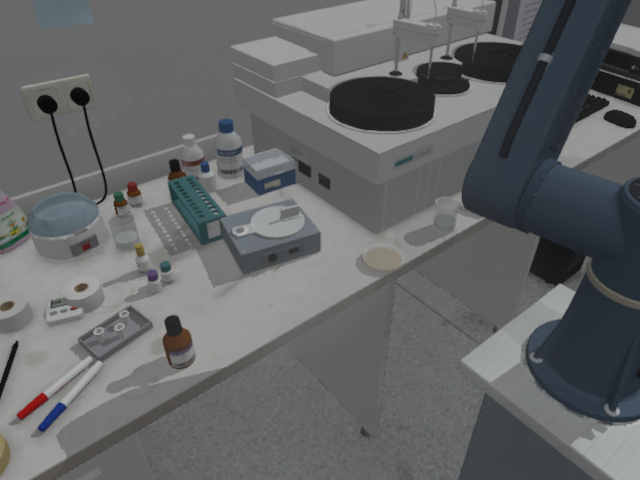

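The top crop shows the mixer with its pin at about (300,143) and the tab at (412,163), the cover nearly home. The dish, bottle and beaker stand in front of it. The scene picture shows a tall instrument to the right of the mixer. Next I'll get the mixer's yaw and the obstacle heights.

```bash
python3 - <<'E'
from h import *
d=np.load('pics/topd.npy');P=cloud('top',d);Z=P[...,2]
im=cv2.imread('pics/top0.png').astype(int)
print(im[225,265],im[160,330],im[125+120-120,0+300])
R=np.zeros(Z.shape,bool);R[148:240,245:345]=1
sat=im[...,0]-im[...,2]
m=R&(sat>15)&(Z>.045)&(Z<.066); m=cv2.morphologyEx(m.astype(np.uint8),cv2.MORPH_OPEN,np.ones((3,3)))
# largest contour projected at z=.056
c=max(cv2.findContours(m,0,1)[0],key=cv2.contourArea); h=cv2.convexHull(c)
K=calibration('top');
def onz(uv,z):
    r=np.c_[(uv-K['mtx'][[0,1],2])/K['mtx'][0,0],np.ones(len(uv))]@K['T'][:3,:3].T;t=K['T'][:3,3]
    return t+r*((z-t[2])/r[:,2])[:,None]
q=onz(h[:,0].astype(float),.056)[:,:2].astype(np.float32);r=cv2.minAreaRect(q);print(r,cv2.boxPoints(r))
# white plate
w=R&(im.min(-1)>185)
n,l,st,ce=cv2.connectedComponentsWithStats(w.astype(np.uint8));k=st[1:,4].argmax()+1
c=max(cv2.findContours((l==k).astype(np.uint8),0,1)[0],key=cv2.contourArea);print(st[k])
pin=onz(np.array([[130+300/2.2,120+143/2.2]]),.0615);print('pin by eye',pin)
# heights map coarse
ok=d>0
for x in np.arange(.3,.95,.05):
    print(round(x,2),[ '%3d'%(1000*np.max(Z[ok&(abs(P[...,0]-x)<.025)&(abs(P[...,1]-y)<.025)],initial=-.99)) for y in np.arange(.5,-.65,-.05)])
E
```

```text
[215 217 218] [178 177 181] [204 203 208]
((0.6306310892105103, 0.23916852474212646), (0.19605670869350433, 0.15815125405788422), 77.48787689208984) [[0.532196   0.16059977]
 [0.6865912  0.1263369 ]
 [0.7290662  0.31773728]
 [0.574671   0.35200015]]
[ 259  167   72   54 2309]
pin by eye [[0.63818144 0.29488306 0.0615    ]]
0.3 ['-738', '-733', '-734', '-734', '-733', '-734', '-734', '-730', '-736', '-735', '-739', '576', '663', '703', '654', '-736', '-737', '-733', '-733', '-735', '-734', '-728', '-728']
0.35 ['-742', '-740', '-739', '-740', '-742', '-740', '-741', '-748', '-746', '-737', '-990', '-747', '-741', '-740', '-737', '-737', '-742', '-990', '-745', '-741', '-741', '-742', '-744']
0.4 ['  6', '  6', '  6', '  7', '  6', '  6', '  6', '  7', ' 20', ' 21', '  6', '  6', ' 76', ' 71', ' 21', ' 23', ' 20', '  6', '  6', '  9', '  6', '  7', '-990']
0.45 [' 99', '  9', '  6', '  7', '  7', '  9', '  7', '  7', ' 21', ' 21', '183', '179', ' 72', ' 73', ' 20', ' 25', ' 20', '  7', '  6', '  8', '  7', '  6', '-990']
0.5 ['  6', '  7', '  6', '  7', '  7', '  7', '  6', '  7', '  6
[... 767 characters left out ...]
 '-990', '-990']
0.75 [' 39', '  5', '  7', ' 67', ' 68', '  6', '  6', '  7', '  6', '236', '269', '277', '274', '275', '526', '528', '494', '274', '273', '-990', '-990', '-990', '-990']
0.8 [' 76', ' 72', '  8', ' 66', ' 67', '  7', '  7', ' 78', ' 78', '237', '270', '273', '361', '361', '362', '363', '361', '360', '332', '-990', '-990', '-990', '-990']
0.85 [' 86', ' 72', '  7', ' 66', ' 71', ' 65', '  6', ' 78', ' 79', '315', '315', '315', '361', '361', '362', '362', '362', '361', '-990', '-990', '-990', '-990', '-990']
0.9 ['107', '  7', '  7', ' 65', ' 69', ' 84', ' 81', ' 78', ' 79', '315', '316', '316', '363', '362', '361', '361', '361', '361', '-990', '-990', '-990', '-990', '-990']
```

```bash
cat >> h.py <<'E'
from scipy.spatial.transform import Rotation as Ro
def row(p,yaw):
    "row to put TCP at p, tool down, y axis at yaw deg (world)"
    s=readout.read_state();R=np.array(s['tcp_rot']);y=np.radians(yaw)
    Y=np.array([np.cos(y),np.sin(y),0]);z=np.array([0,0,-1.]);G=np.c_[np.cross(Y,z),Y,z]
    v=R.T@(np.array(p)-s['position'])/.2; w=Ro.from_matrix(R.T@G).as_rotvec()/np.pi
    return np.round(np.r_[v,w],4).tolist()
def st():
    s=readout.read_state();R=np.array(s['tcp_rot'])
    print('t%.2f'%s['time_s'],np.round(s['position'],4),'yaw %.1f'%np.degrees(np.arctan2(R[1,1],R[0,1])),'F',np.round(s['force'],1),'M',np.round(s['moment'],2),'op %.3f'%s['opening'],'q',np.round(s['joint_positions'],1))
E
python3 -c "
from h import *
print(row([.32,-.32,.45],-40)); print(row([.44,0,.45],-12.5))"
```

```text
[0.9933, -1.0918, -0.7886, 0.0, 0.0, -0.1725]
[2.0805, -2.4102, -0.7887, 0.0, 0.0, -0.3253]
```

```bash
python3 -m pendant '[[0.5,-0.5,-0.79,0,0,-0.09,-1],[0.9,-0.99,-0.79,0,0,-0.17,-1],[0.9,-0.99,-0.79,0,0,-0.17,-1],[0.9,-0.99,-0.79,0,0,-0.17,-1],[0.9,-0.99,-0.79,0,0,-0.17,0.4],[0.9,-0.99,-0.79,0,0,-0.17,0.4],[0.9,-0.99,-0.79,0,0,-0.17,0.4],[0.9,-0.99,-0.79,0,0,-0.17,0.4]]'; python3 -c "
from h import *
st();print(row([.43,-.02,.45],-12.5)); print(row([.5,.18,.40],-12.5))"
```

```text
time_s: 1.6
position: [0.3096, -0.3442, 0.4517]
tcp_rot: [[0.646, 0.763, 0.002], [0.763, -0.646, -0.003], [-0.002, 0.003, -1.0]]
force: [-0.1, 0.1, 0.0]
opening: 0.723
grasp_force: 0.0
t1.60 [ 0.3096 -0.3442  0.4517] yaw -40.3 F [-0.1  0.1  0. ] M [-0.05 -0.04 -0.  ] op 0.723 q [-61.9   7.6  90.7  -0.   81.5 -21.6]
[1.6259, -0.5888, 0.0042, 0.0009, 0.0007, -0.1543]
[2.6155, -0.9691, 0.2514, 0.0009, 0.0007, -0.1543]
```

```bash
python3 -m pendant '[[1,-0.36,0,0,0,-0.08,0.4],[1,-0.36,0,0,0,-0.154,0.4],[1,-0.36,0,0,0,-0.154,0.4],[1,-0.36,0,0,0,-0.154,0.4],[1,-0.36,0,0,0,-0.154,0.4],[1,-0.36,0,0,0,-0.154,0.4],[1,-0.36,0,0,0,-0.154,0.4]]'; python3 -c "
from h import *
st();print(row([.46,.04,.45],-12.5)); print(row([.5,.18,.36],-12.5))"
```

```text
time_s: 2.3
position: [0.384, -0.1479, 0.4495]
tcp_rot: [[0.221, 0.975, -0.001], [0.975, -0.221, -0.0], [-0.001, -0.001, -1.0]]
force: [0.0, 0.1, -0.1]
opening: 0.302
grasp_force: 0.0
t2.30 [ 0.384  -0.1479  0.4495] yaw -12.8 F [ 0.   0.1 -0.1] M [-0.02 -0.08  0.02] op 0.302 q [-36.7   2.8  96.6  -0.1  80.7 -23.9]
[1.0, 0.1629, -0.0034, -0.0004, 0.0002, -0.0015]
[1.7272, 0.2039, 0.446, -0.0004, 0.0002, -0.0015]
```

```bash
python3 -m pendant '[[1,0.16,0,0,0,0,0.4],[1,0.16,0,0,0,0,0.4],[1,0.16,0,0,0,0,0.4],[1,0.16,0,0,0,0,0.4],[1,0.16,0,0,0,0,0.4],[1,0.16,0,0,0,0,0.4]]'; python3 -c "
from h import *
st();print(row([.59,.14,.33],-12.5))"
```

```text
time_s: 2.9
position: [0.4599, 0.0408, 0.4495]
tcp_rot: [[0.22, 0.976, -0.001], [0.976, -0.22, -0.001], [-0.001, -0.001, -1.0]]
force: [-0.4, -0.3, -0.1]
opening: 0.3
grasp_force: 0.0
t2.90 [0.4599 0.0408 0.4495] yaw -12.7 F [-0.4 -0.3 -0.1] M [-0.08 -0.06  0.  ] op 0.300 q [-8.8  7.7 91.  -0.1 81.4  3.9]
[0.6277, 0.5261, 0.5963, -0.0003, 0.0004, -0.0011]
```

```bash
python3 -m pendant '[[0.86,0.58,0.2,0,0,0,0.4],[0.86,0.58,0.2,0,0,0,0.4],[0.86,0.58,0.4,0,0,0,0.4],[0.86,0.58,0.95,0,0,0,0.4],[0.86,0.58,0.95,0,0,0,0.4],[0.86,0.58,0.95,0,0,0,0.4],[0.86,0.58,0.95,0,0,0,0.4],[0.86,0.58,0.95,0,0,0,0.4]]'; python3 - <<'E'
from h import *
st()
s=readout.read_state();p,d=capture('wrist');np.save('pics/w1d.npy',d);cv2.imwrite('pics/w1.png',p[:,:,::-1]);print(calibration('wrist'))
for t in ['cover_tab','mixer']: print(t,[(np.round(r['extent']),round(r['conf'],2)) for r in look_for(t,'wrist')[:2]])
p,d=capture('top');np.save('pics/t1d.npy',d)
E
```

```text
time_s: 3.7
position: [0.6102, 0.1811, 0.2579]
tcp_rot: [[0.223, 0.975, -0.005], [0.975, -0.223, -0.001], [-0.002, -0.005, -1.0]]
force: [-0.2, 1.0, 0.0]
opening: 0.3
grasp_force: 0.0
t3.70 [0.6102 0.1811 0.2579] yaw -12.9 F [-0.2  1.   0. ] M [ 0.01 -0.09  0.01] op 0.300 q [ 6.5 33.4 82.1 -0.  64.8 19.4]
{'mtx': array([[371.64829954,   0.        , 315.48824091],
       [  0.        , 371.64829954, 241.70421714],
       [  0.        ,   0.        ,   1.        ]]), 'mount': array([[-5.96937816e-05, -9.61306808e-01, -2.75479975e-01,
         7.51605616e-02],
       [ 9.99999976e-01, -1.15633348e-04,  1.86820636e-04,
         4.65985064e-04],
       [-2.11446622e-04, -2.75479958e-01,  9.61306792e-01,
        -9.27780177e-02],
       [ 0.00000000e+00,  0.00000000e+00,  0.00000000e+00,
         1.00000000e+00]])}
cover_tab [(array([242.,  58., 394., 268.]), 0.95), (array([220.,  53., 413., 274.]), 0.18)]
mixer [(array([225.,  52., 416., 276.]), 0.81)]
```

View pics/w1.png

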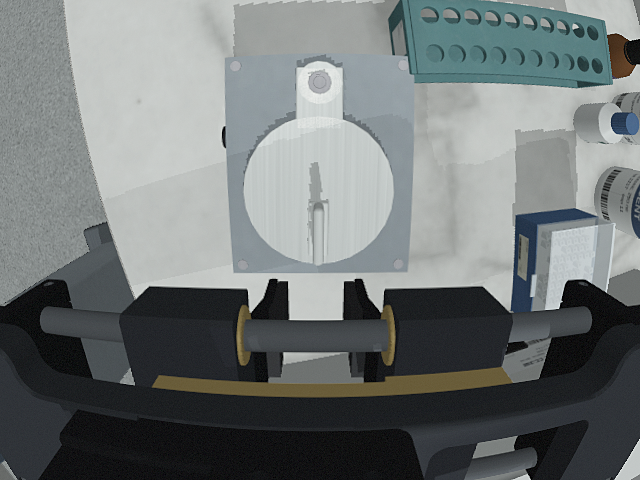

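The wrist picture shows the cover at home: pin at (319,82), tab line from about (313,200) to (319,263), mixer corner screws at (236,67), (404,67), (231,265) and (398,265). I'll project these to the world.

```bash
cat >> h.py <<'E'
def wproj(uv,z,s):
    K=calibration('wrist');c=(np.array(uv,float)-K['mtx'][[0,1],2])/K['mtx'][0,0]
    th=np.linalg.norm(c,axis=1);r=np.c_[c*(np.sin(th)/th)[:,None],np.cos(th)]
    R=np.array(s['tcp_rot']);r=r@K['mount'][:3,:3].T@R.T;o=R@K['mount'][:3,3]+s['position']
    return o+r*((np.array(z)-o[2])/r[:,2])[:,None]
E
python3 - <<'E'
from h import *
s=readout.read_state()
q=wproj([[319,82],[319,204],[319,263],[236,67],[404,67],[231,265],[398,265]],[.0615,.0895,.0895]+[.056]*4,s)
print(np.round(q,4))
a=lambda v:np.degrees(np.arctan2(v[1],v[0]))
print('cover',a(q[0]-q[2]),a(q[1]-q[2]),'mixer',a(q[3]-q[5]),a(q[4]-q[6]))
print((q[0]+.115*np.array([-np.cos(np.radians(77.3)),-np.sin(np.radians(77.3)),0])))
print(q[3:].mean(0))
E
```

```text
[[0.6421 0.2988 0.0615]
 [0.6213 0.2085 0.0895]
 [0.6113 0.1643 0.0895]
 [0.5806 0.3286 0.056 ]
 [0.7129 0.2992 0.056 ]
 [0.5341 0.1678 0.056 ]
 [0.6759 0.1352 0.056 ]]
cover 77.09471678560193 77.3202409864648 mixer 73.8759791481023 77.30318488793496
[0.61686132 0.1865741  0.0615    ]
[0.62589087 0.23269243 0.056     ]
```

```bash
python3 -c "
from h import *
print(row([.615,.1848,.25],-12.6),row([.615,.1848,.138],-12.6))"
```

```text
[0.0151, 0.0149, 0.0665, 0.0015, -0.0004, -0.0012] [0.0143, 0.0122, 0.6265, 0.0015, -0.0004, -0.0012]
```

```bash
python3 -m pendant '[[0.015,0.012,0.2,0,0,0,0.4],[0.015,0.012,0.4,0,0,0,0.4],[0.015,0.012,0.52,0,0,0,0.4],[0.015,0.012,0.6,0,0,0,0.4],[0.015,0.012,0.615,0,0,0,0.4],[0.015,0.012,0.615,0,0,0,0.4]]'; python3 - <<'E'
from h import *
st()
p,d=capture('wrist');cv2.imwrite('pics/w2.png',p[:,:,::-1]);st()
E
```

```text
time_s: 4.5
position: [0.6141, 0.1861, 0.1386]
tcp_rot: [[0.22, 0.975, 0.002], [0.975, -0.22, 0.0], [0.001, 0.002, -1.0]]
force: [-0.3, 0.4, -1.2]
opening: 0.297
grasp_force: 0.0
t4.50 [0.6141 0.1861 0.1386] yaw -12.7 F [-0.3  0.4 -1.2] M [-0.04 -0.03  0.03] op 0.297 q [ 6.9 42.4 86.2 -0.  51.2 19.6]
t4.55 [0.6144 0.1862 0.1391] yaw -12.7 F [-0.6  0.3 -0. ] M [-0.02 -0.08  0.01] op 0.301 q [ 6.9 42.4 86.2 -0.  51.2 19.6]
```

View pics/w2.png

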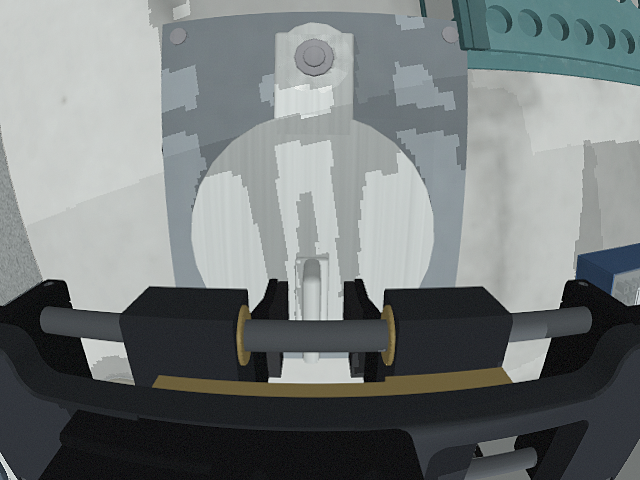

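The tab, at about (312,300), stands between the two fingers. Now I'll work out the arc about the pin.

```bash
cat >> h.py <<'E'
PIN=np.array([.640,.297])
def arc(angs,rad=None,pin=PIN):
    "rows swinging the tool clockwise about the pin by angs deg from where it stands"
    s=readout.read_state();R=np.array(s['tcp_rot']);p=np.array(s['position'])
    for a in angs:
        W=Ro.from_rotvec([0,0,-np.radians(a)]);q=p.copy();q[:2]=pin+W.as_matrix()[:2,:2]@(p[:2]-pin)
        print(a,np.round(np.r_[R.T@(q-p)/.2,0,0,a/180],3).tolist())
E
python3 -c "
from h import *
arc([7,14,21,28,35,42,49,56])"
```

```text
7 [0.005, -0.069, -0.0, 0.0, 0.0, 0.039]
14 [0.018, -0.137, -0.0, 0.0, 0.0, 0.078]
21 [0.039, -0.204, -0.001, 0.0, 0.0, 0.117]
28 [0.068, -0.267, -0.001, 0.0, 0.0, 0.156]
35 [0.104, -0.326, -0.001, 0.0, 0.0, 0.194]
42 [0.148, -0.38, -0.001, 0.0, 0.0, 0.233]
49 [0.198, -0.428, -0.001, 0.0, 0.0, 0.272]
56 [0.253, -0.47, -0.001, 0.0, 0.0, 0.311]
```

```bash
python3 -m pendant '[[0.005,-0.069,0,0,0,0.039,0.4],[0.018,-0.137,0,0,0,0.078,0.4],[0.039,-0.204,0,0,0,0.117,0.4],[0.068,-0.267,0,0,0,0.156,0.4],[0.104,-0.326,0,0,0,0.194,0.4],[0.148,-0.38,0,0,0,0.233,0.4],[0.198,-0.428,0,0,0,0.272,0.4],[0.253,-0.47,0,0,0,0.311,0.4]]'; python3 -c "
from h import *
st();capture('top');st();arc([7,14,21,28,35,41,47,50])"
```

```text
time_s: 5.35
position: [0.5337, 0.2567, 0.1396]
tcp_rot: [[0.933, 0.359, 0.004], [0.359, -0.933, 0.0], [0.004, 0.001, -1.0]]
force: [1.1, -1.4, 0.6]
opening: 0.302
grasp_force: 0.6
t5.35 [0.5337 0.2567 0.1396] yaw -69.0 F [ 1.1 -1.4  0.6] M [-0.14 -0.16 -0.04] op 0.302 q [14.9 39.6 93.8 -0.1 46.3 83.9]
t5.40 [0.5328 0.2585 0.1395] yaw -69.1 F [-0.5  0.8  0.1] M [ 0.08  0.01 -0.  ] op 0.300 q [15.1 39.6 93.8  0.1 46.3 84.1]
7 [0.006, -0.069, 0.0, 0.0, 0.0, 0.039]
14 [0.02, -0.137, 0.0, 0.0, 0.0, 0.078]
21 [0.042, -0.203, 0.0, 0.0, 0.0, 0.117]
28 [0.072, -0.266, 0.0, 0.0, 0.0, 0.156]
35 [0.11, -0.325, 0.001, 0.0, 0.0, 0.194]
41 [0.147, -0.371, 0.001, 0.0, 0.0, 0.228]
47 [0.19, -0.413, 0.001, 0.0, 0.0, 0.261]
50 [0.212, -0.432, 0.001, 0.0, 0.0, 0.278]
```

```bash
python3 -m pendant '[[0.006,-0.069,0,0,0,0.039,0.4],[0.02,-0.137,0,0,0,0.078,0.4],[0.042,-0.203,0,0,0,0.117,0.4],[0.072,-0.266,0,0,0,0.156,0.4],[0.11,-0.325,0,0,0,0.194,0.4],[0.147,-0.371,0,0,0,0.228,0.4],[0.169,-0.392,0,0,0,0.245,0.4]]'; python3 -c "
from h import *
st();arc([2,4,6])
s=readout.read_state();p,d=capture('wrist');cv2.imwrite('pics/w3.png',p[:,:,::-1]);
print([(np.round(r['extent']),round(r['conf'],2)) for r in look_for('clamp_knob','wrist')[:2]])"
```

```text
time_s: 6.1
position: [0.5367, 0.3425, 0.1391]
tcp_rot: [[0.922, -0.387, 0.003], [-0.387, -0.922, 0.001], [0.002, -0.002, -1.0]]
force: [-0.7, -0.2, 0.2]
opening: 0.301
grasp_force: 0.5
t6.10 [0.5367 0.3425 0.1391] yaw -112.8 F [-0.7 -0.2  0.2] M [-0.09  0.09 -0.02] op 0.301 q [ 22.5  42.1  87.   -0.   50.7 135.3]
2 [0.001, -0.02, 0.0, 0.0, 0.0, 0.011]
4 [0.002, -0.039, 0.0, 0.0, 0.0, 0.022]
6 [0.004, -0.059, 0.0, 0.0, 0.0, 0.033]
[(array([434.,  16., 513.,  92.]), 0.74)]
```

View pics/w3.png

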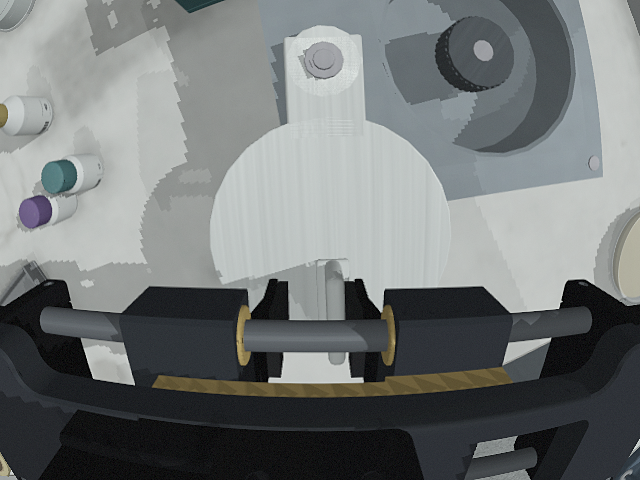

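The knob shows at (481,52) in the open pit, and the tab leans on the right-hand finger. The cover is at about 97°, so I'll push it a little further to its stop.

```bash
python3 -m pendant '[[0.001,-0.02,0,0,0,0.011,0.4],[0.002,-0.039,0,0,0,0.022,0.4],[0.002,-0.039,0,0,0,0.022,0.4]]'; python3 -c "
from h import *
st();arc([2,4])"
```

```text
time_s: 6.5
position: [0.5392, 0.3473, 0.1383]
tcp_rot: [[0.894, -0.448, -0.0], [-0.448, -0.894, -0.002], [0.001, 0.002, -1.0]]
force: [-0.8, -4.1, 2.0]
opening: 0.297
grasp_force: 2.1
t6.50 [0.5392 0.3473 0.1383] yaw -116.6 F [-0.8 -4.1  2. ] M [-0.62  0.18  0.05] op 0.297 q [ 22.9  42.5  86.1  -0.2  51.4 139.5]
2 [0.0, -0.02, -0.0, 0.0, 0.0, 0.011]
4 [0.001, -0.039, -0.0, 0.0, 0.0, 0.022]
```

```bash
python3 -m pendant '[[0,-0.02,0,0,0,0,0.4],[0,-0.02,0,0,0,0,0.4]]'; python3 -c "
from h import *
st()"
```

```text
time_s: 6.7
position: [0.5395, 0.348, 0.138]
tcp_rot: [[0.895, -0.446, -0.005], [-0.446, -0.895, -0.009], [-0.001, 0.01, -1.0]]
force: [-2.5, -12.0, 7.8]
opening: 0.303
grasp_force: 6.3
t6.70 [0.5395 0.348  0.138 ] yaw -116.5 F [ -2.5 -12.    7.8] M [-2.08  0.57  0.2 ] op 0.303 q [ 23.   42.7  85.8  -0.5  52.1 139.8]
```

```bash
python3 -m pendant '[[0,0.045,0,0,0,0,0.4],[0,0.045,-0.2,0,0,0,0.4],[0,0.045,-0.45,0,0,0,0.2],[0,0.045,-0.7,0,0,-0.05,0],[0,0.045,-0.7,0,0,-0.36,-0.2],[0,0.045,-0.7,0,0,-0.36,-0.38],[0,0.045,-0.7,0,0,-0.36,-0.38],[0,0.045,-0.7,0,0,-0.36,-0.38]]'; python3 -c "
from h import *
st();print(row([.575,.195,.26],13))"
```

```text
time_s: 7.5
position: [0.537, 0.3442, 0.2782]
tcp_rot: [[0.958, 0.286, 0.002], [0.286, -0.958, 0.002], [0.002, -0.001, -1.0]]
force: [-0.8, -0.2, -0.5]
opening: 0.677
grasp_force: 0.0
t7.50 [0.537  0.3442 0.2782] yaw -73.4 F [-0.8 -0.2 -0.5] M [ 0.04  0.   -0.  ] op 0.677 q [22.6 32.  81.1  0.1 66.7 95.9]
[-0.032, 0.7694, 0.0898, 0.0003, -0.0009, -0.4797]
```

```bash
python3 -m pendant '[[0.2,0.97,0.05,0,0,-0.24,-0.38],[0.2,0.97,0.05,0,0,-0.48,-0.38],[0.2,0.97,0.05,0,0,-0.48,-0.38],[0.2,0.97,0.05,0,0,-0.48,-0.38],[0.2,0.97,0.25,0,0,-0.48,-0.38],[0.2,0.97,0.25,0,0,-0.48,-0.38],[0.2,0.97,0.25,0,0,-0.48,-0.38],[0.2,0.97,0.25,0,0,-0.48,-0.38]]'; python3 - <<'E'
from h import *
capture('top')
st();s=readout.read_state();p,d=capture('wrist');cv2.imwrite('pics/w4.png',p[:,:,::-1]);np.save('pics/w4d.npy',d)
r=look_for('clamp_knob','wrist');print([(np.round(q['extent']),round(q['conf'],2)) for q in r[:2]])
if r:
    e=r[0]['extent'];print(wproj([[(e[0]+e[2])/2,(e[1]+e[3])/2]],[.047],s))
E
```

```text
time_s: 8.3
position: [0.6297, 0.1686, 0.2272]
tcp_rot: [[0.099, 0.995, 0.001], [0.995, -0.099, 0.001], [0.001, 0.001, -1.0]]
force: [0.2, 0.2, 0.6]
opening: 0.691
grasp_force: 0.0
t8.35 [0.6296 0.1688 0.2274] yaw -5.4 F [ 0.7 -0.1 -1. ] M [-0.   -0.04  0.01] op 0.690 q [ 5.2 36.4 81.5  0.1 62.  10.6]
[(array([268., 153., 323., 211.]), 0.63)]
[[0.61988463 0.21285679 0.047     ]]
```

View pics/w4.png

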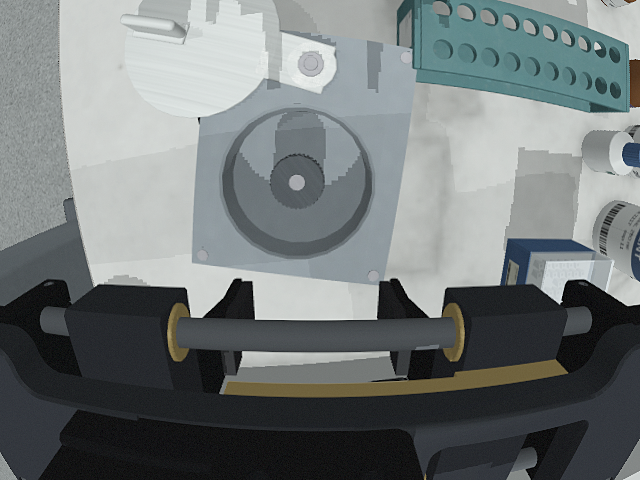

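The port at (297,183) is wholly clear, with the knob in its centre at (297,181), which agrees with the estimated port centre. I'll move over it and descend.

```bash
python3 -c "
from h import *
print(row([.6205,.2135,.155],9),row([.6205,.2135,.1],9))"
```

```text
[0.2161, -0.0698, 0.3635, 0.0004, -0.0002, -0.0845] [0.2159, -0.0702, 0.6385, 0.0004, -0.0002, -0.0845]
```

```bash
python3 -m pendant '[[0.216,-0.07,0.1,0,0,-0.05,-0.38],[0.216,-0.07,0.3,0,0,-0.084,-0.38],[0.216,-0.07,0.36,0,0,-0.084,-0.38],[0.216,-0.07,0.36,0,0,-0.084,-0.38]]'; python3 -c "
from h import *
st();print(row([.6205,.2135,.1],9))
p,d=capture('wrist');cv2.imwrite('pics/w5.png',p[200:,:,::-1])"
```

```text
time_s: 8.85
position: [0.6187, 0.2131, 0.1532]
tcp_rot: [[-0.154, 0.988, -0.005], [0.988, 0.154, -0.001], [-0.0, -0.005, -1.0]]
force: [0.0, -0.1, -0.4]
opening: 0.689
grasp_force: 0.0
t8.85 [0.6187 0.2131 0.1532] yaw 8.8 F [ 0.  -0.1 -0.4] M [ 0.   -0.11  0.04] op 0.689 q [ 9.2 42.1 83.6 -0.  54.6  0.4]
[0.0007, 0.0105, 0.266, -0.0015, 0.0, -0.0009]
```

View pics/w5.png

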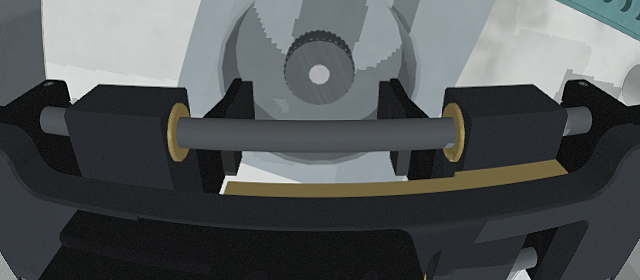

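The knob at (320,70) is centred between the fingers. Descend and close.

```bash
python3 -m pendant '[[0,0.008,0.12,0,0,0,-0.38],[0,0.008,0.2,0,0,0,-0.38],[0,0.008,0.26,0,0,0,-0.38],[0,0.008,0.265,0,0,0,-0.38],[0,0.008,0.265,0,0,0,0.5],[0,0.008,0.265,0,0,0,0.5],[0,0.008,0.265,0,0,0,0.5],[0,0.008,0.265,0,0,0,0.5]]'; python3 -c "
from h import *
st();p,d=capture('wrist')"
```

```text
time_s: 9.7
position: [0.6203, 0.2136, 0.1028]
tcp_rot: [[-0.158, 0.988, -0.003], [0.988, 0.158, -0.001], [-0.0, -0.003, -1.0]]
force: [-3.8, -0.8, 3.6]
opening: 0.448
grasp_force: 30.0
t9.70 [0.6203 0.2136 0.1028] yaw 9.1 F [-3.8 -0.8  3.6] M [-0.23  0.68  0.05] op 0.448 q [ 9.3 46.3 84.4 -0.  49.5  0.2]
```

```bash
python3 -m pendant '[[0,0,0.001,0,0,0.04,0.5],[0,0,0.001,0,0,0.08,0.5],[0,0,0.002,0,0,0.12,0.5],[0,0,0.003,0,0,0.16,0.5],[0,0,0.003,0,0,0.2,0.5],[0,0,0.004,0,0,0.24,0.5],[0,0,0.004,0,0,0.28,0.5],[0,0,0.005,0,0,0.32,0.5]]'; python3 -c "
from h import *
st();p,d=capture('wrist')"
```

```text
time_s: 10.55
position: [0.6205, 0.2135, 0.1018]
tcp_rot: [[0.753, 0.659, -0.003], [0.659, -0.753, -0.001], [-0.002, -0.001, -1.0]]
force: [-3.9, -1.3, 5.9]
opening: 0.451
grasp_force: 30.0
t10.55 [0.6205 0.2135 0.1018] yaw -48.8 F [-3.9 -1.3  5.9] M [-0.23  0.74  0.11] op 0.451 q [ 9.3 46.4 84.5 -0.  49.3 58.1]
```

```bash
for i in 1; do python3 -m pendant '[[0,0,0.001,0,0,0.03,0.5],[0,0,0.001,0,0,0.06,0.5],[0,0,0.002,0,0,0.09,0.5],[0,0,0.002,0,0,0.12,0.5]]'; done; python3 -c "
from h import *
st()"; python3 -m pendant '[[0,0,0.001,0,0,0.03,0.5],[0,0,0.001,0,0,0.06,0.5]]';python3 -c "
from h import *
st()"
```

```text
time_s: 11.0
position: [0.6206, 0.2134, 0.1014]
tcp_rot: [[0.942, 0.336, -0.002], [0.336, -0.942, -0.001], [-0.003, 0.0, -1.0]]
force: [-2.7, -1.9, 4.7]
opening: 0.445
grasp_force: 30.0
t11.00 [0.6206 0.2134 0.1014] yaw -70.3 F [-2.7 -1.9  4.7] M [-0.21  0.67  0.08] op 0.445 q [ 9.3 46.4 84.5 -0.  49.3 79.6]
time_s: 11.2
position: [0.6206, 0.2134, 0.1013]
tcp_rot: [[0.988, 0.154, -0.002], [0.154, -0.988, -0.001], [-0.002, 0.001, -1.0]]
force: [-4.0, -1.7, 4.5]
opening: 0.442
grasp_force: 30.0
t11.20 [0.6206 0.2134 0.1013] yaw -81.1 F [-4.  -1.7  4.5] M [-0.25  0.7   0.05] op 0.442 q [ 9.3 46.4 84.5 -0.  49.3 90.4]
```

```bash
python3 -m pendant '[[0,0,0.001,0,0,0.03,0.5],[0,0,0.001,0,0,0.06,0.5],[0,0,0.002,0,0,0.09,0.5]]' | grep time; python3 -c "
from h import *
st()"; python3 -m pendant '[[0,0,0.001,0,0,0.03,0.5],[0,0,0.001,0,0,0.06,0.5]]' | grep time;python3 -c "
from h import *
st()"
```

```text
time_s: 11.5
t11.50 [0.6233 0.213  0.1013] yaw -97.1 F [ 3.2 -4.5  1.1] M [-0.74 -0.42  0.83] op 0.448 q [  9.2  46.5  84.3  -0.2  48.9 106.5]
time_s: 11.7
t11.70 [0.6242 0.2121 0.1013] yaw -107.8 F [ 1.3 -6.9  2.6] M [-1.12 -0.18  0.82] op 0.450 q [  9.2  46.5  84.3  -0.4  48.9 117.3]
```

The moment jumped to 0.83 N m and held there: the knob is at its stop and the pads are slipping. Release and lift.

```bash
python3 -m pendant '[[0,0,0,0,0,0,-0.38],[0,0,0,0,0,0,-0.38],[0,0,0,0,0,0,-0.38],[0,0,0,0,0,0,-0.38],[0,0,-0.2,0,0,0,-0.38],[0,0,-0.4,0,0,0,-0.38],[0,0,-0.65,0,0,0,-0.38],[0,0,-0.65,0,0,0,-0.38]]' | grep open; python3 -c "
from h import *
capture('top');st();
t=np.array([.5395,.348]);print(row([.541,.343,.235],-113))"
```

```text
opening: 0.687
t12.55 [0.6239 0.2145 0.2346] yaw -107.9 F [ 0.3  0.  -0.1] M [0.04 0.05 0.03] op 0.690 q [  9.3  36.4  80.2   0.   62.9 117.2]
[-0.5922, -0.4837, -0.0047, -0.0016, -0.0027, 0.0282]
```

```bash
python3 -m pendant '[[-0.6,-0.46,0,0,0,0.027,0.35],[-0.6,-0.46,0,0,0,0.027,0.35],[-0.6,-0.46,0,0,0,0.027,0.35],[-0.6,-0.46,0,0,0,0.027,0.35],[-0.6,-0.46,0,0,0,0.027,0.35],[-0.6,-0.46,0,0,0,0.027,0.35],[-0.6,-0.46,0,0,0,0.027,0.35]]' | grep open; python3 - <<'E'
from h import *
capture('top');st();print(row([.535,.341,.139],-113))
s=readout.read_state();p,d=capture('wrist');cv2.imwrite('pics/w6.png',p[:,:,::-1])
E
```

```text
opening: 0.332
t13.30 [0.5368 0.337  0.2297] yaw -112.9 F [ 0.5 -0.4  0.6] M [0.1  0.03 0.02] op 0.330 q [ 22.   35.   84.1  -0.   60.9 135. ]
[-0.0159, -0.0154, 0.4533, 0.0001, 0.0, 0.0004]
```

View pics/w6.png

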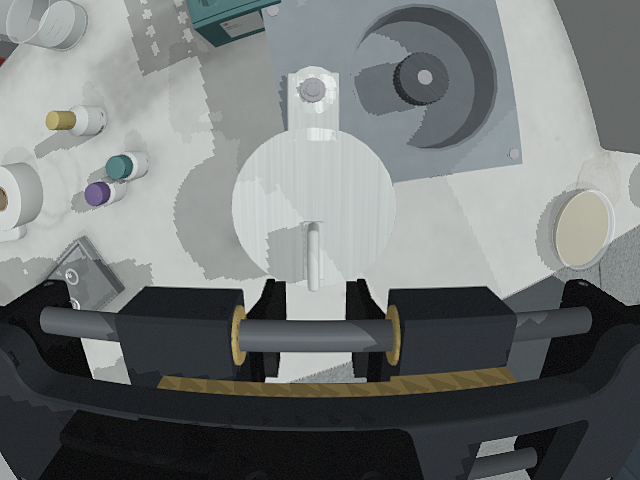

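```bash
python3 - <<'E'
from h import *
s=readout.read_state();q=wproj([[313.5,225],[314,289],[313,90]],[.0895,.0895,.0615],s);print(q,q[:2].mean(0));print(row(list(q[:2,:2].mean(0))+[.139],-113))
E
```

```text
[[0.55596047 0.3300344  0.0895    ]
 [0.51473586 0.34718747 0.0895    ]
 [0.63854332 0.29552108 0.0615    ]] [0.53534817 0.33861094 0.0895    ]
[-0.0095, -0.0048, 0.4539, 0.0001, 0.0, 0.0004]
```

The tab runs from (313,225) to (314,289), in line with the tool and between the fingers. Descend.

```bash
python3 -m pendant '[[-0.01,-0.007,0.15,0,0,0,0.35],[-0.01,-0.007,0.3,0,0,0,0.35],[-0.01,-0.007,0.4,0,0,0,0.35],[-0.01,-0.007,0.45,0,0,0,0.35],[-0.01,-0.007,0.45,0,0,0,0.35]]' | grep open; python3 - <<'E'
from h import *
capture('top');st();arc([-7,-14,-21,-28,-35,-42,-49,-56])
E
```

```text
opening: 0.324
t13.90 [0.5349 0.3398 0.1398] yaw -112.9 F [0.1 0.4 0.5] M [ 0.04 -0.02 -0.02] op 0.322 q [ 22.3  41.9  87.3   0.   50.8 135.2]
-7 [0.005, 0.069, 0.0, 0.0, 0.0, -0.039]
-14 [0.018, 0.137, 0.0, 0.0, 0.0, -0.078]
-21 [0.04, 0.203, 0.0, 0.0, 0.0, -0.117]
-28 [0.07, 0.266, 0.0, 0.0, 0.0, -0.156]
-35 [0.106, 0.324, 0.0, 0.0, 0.0, -0.194]
-42 [0.15, 0.378, 0.0, 0.0, 0.0, -0.233]
-49 [0.2, 0.426, 0.0, 0.0, 0.0, -0.272]
-56 [0.256, 0.467, 0.0, 0.0, 0.0, -0.311]
```

```bash
python3 -m pendant '[[0.005,0.069,0,0,0,-0.039,0.35],[0.018,0.137,0,0,0,-0.078,0.35],[0.04,0.203,0,0,0,-0.117,0.35],[0.07,0.266,0,0,0,-0.156,0.35],[0.106,0.324,0,0,0,-0.194,0.35],[0.15,0.378,0,0,0,-0.233,0.35],[0.2,0.426,0,0,0,-0.272,0.35],[0.256,0.467,0,0,0,-0.311,0.35]]' | grep open; python3 - <<'E'
from h import *
capture('top');st();arc([-7,-14,-21,-28,-35,-42,-46,-48,-50])
E
```

```text
opening: 0.323
t14.75 [0.5479 0.2325 0.1419] yaw -56.4 F [ 0.7  0.3 -0.2] M [-0.02 -0.04 -0.03] op 0.324 q [12.3 39.5 93.3 -0.1 46.9 68.7]
-7 [0.006, 0.068, 0.0, 0.0, 0.0, -0.039]
-14 [0.02, 0.136, 0.0, 0.0, 0.0, -0.078]
-21 [0.042, 0.2, 0.001, 0.0, 0.0, -0.117]
-28 [0.072, 0.262, 0.001, 0.0, 0.0, -0.156]
-35 [0.11, 0.32, 0.001, 0.0, 0.0, -0.194]
-42 [0.154, 0.372, 0.001, 0.0, 0.0, -0.233]
-46 [0.182, 0.4, 0.002, 0.0, 0.0, -0.256]
-48 [0.197, 0.413, 0.002, 0.0, 0.0, -0.267]
-50 [0.212, 0.425, 0.002, 0.0, 0.0, -0.278]
```

```bash
python3 -m pendant '[[0.006,0.068,0.005,0,0,-0.039,0.35],[0.02,0.136,0.01,0,0,-0.078,0.35],[0.042,0.2,0.01,0,0,-0.117,0.35],[0.072,0.262,0.01,0,0,-0.156,0.35],[0.11,0.32,0.01,0,0,-0.194,0.35],[0.154,0.372,0.01,0,0,-0.233,0.35],[0.182,0.4,0.01,0,0,-0.256,0.35]]' | grep open; python3 - <<'E'
from h import *
capture('top');st();arc([-2,-4,-6])
E
```

```text
opening: 0.327
t15.50 [0.6223 0.1869 0.1396] yaw -10.6 F [ 1.2 -0.3  0.2] M [-0.03 -0.07 -0.01] op 0.325 q [ 6.9 42.8 85.  -0.  52.  17.5]
-2 [0.001, 0.019, 0.0, 0.0, 0.0, -0.011]
-4 [0.002, 0.039, 0.0, 0.0, 0.0, -0.022]
-6 [0.005, 0.058, 0.0, 0.0, 0.0, -0.033]
```

```bash
python3 -m pendant '[[0.001,0.019,0,0,0,0,0.35],[0.001,0.03,0,0,0,0,0.35],[0.001,0.03,0,0,0,0,0.35]]' | grep open; python3 -c "
from h import *
st()"; python3 -m pendant '[[0.001,0.02,0,0,0,0,0.35],[0.001,0.02,0,0,0,0,0.35]]' | grep open; python3 -c "
from h import *
st()"
```

```text
opening: 0.326
t15.80 [0.6245 0.1868 0.1383] yaw -10.8 F [-3.1  0.5  1.9] M [0.1  0.52 0.02] op 0.326 q [ 6.8 43.1 84.4  0.  52.6 17.6]
opening: 0.326
t16.00 [0.6252 0.1867 0.1378] yaw -10.8 F [-9.9  2.   7.4] M [ 0.31  1.63 -0.09] op 0.326 q [ 6.8 43.3 84.   0.1 53.3 17.5]
```

The force rose to 10 N with almost no motion, so the cover is at its home stop. Back off, lift clear and check.

```bash
python3 -m pendant '[[0,-0.045,0,0,0,0,0.35],[0,-0.045,0,0,0,0,0.35],[0,-0.045,-0.2,0,0,0,0.35],[0,-0.045,-0.45,0,0,0,0.35],[0,-0.045,-0.7,0,0,0,0.35],[0,-0.045,-0.7,0,0,0,0.35]]' | grep open; python3 - <<'E'
from h import *
capture('top');st();s=readout.read_state();p,d=capture('wrist');cv2.imwrite('pics/w7.png',p[:,:,::-1])
p,d=capture('top')
for t in ['beaker','amber_bottle','culture_dish']: print(t,[(np.round(r['extent']),round(r['conf'],2)) for r in look_for(t,'top')[:1]])
E
```

```text
opening: 0.329
t16.65 [0.6241 0.1878 0.2833] yaw -10.8 F [ 0.9 -0.6 -0.1] M [-0.05 -0.06  0.01] op 0.323 q [ 6.9 32.6 79.  -0.  67.6 17.7]
beaker [(array([436., 271., 465., 291.]), 0.88)]
amber_bottle [(array([150., 257., 176., 281.]), 0.83)]
culture_dish [(array([367., 262., 383., 290.]), 0.73)]
```

View pics/w7.png

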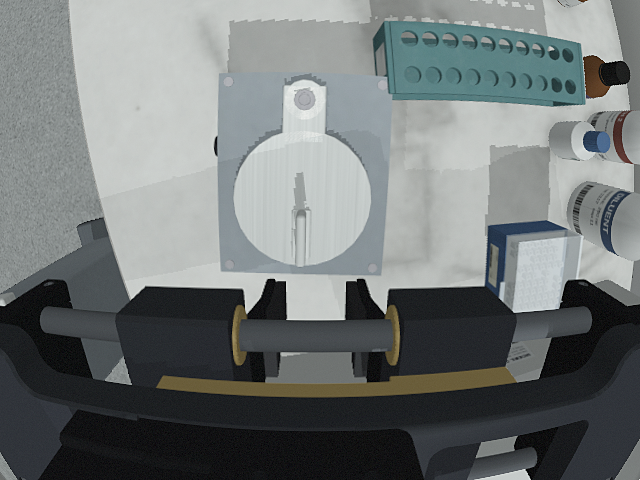

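The cover is home over the port, with the pin at (305,99) and the tab around (301,240), parallel to the box edges. Beaker and bottle read as at the start. The dish is partly hidden by the arm, but what shows of it fits its starting place.

```bash
python3 -c "
from rig import bot
print(bot.hand_in())"
```

```text
the job is handed in; nothing more can be done
None
```

The job is handed in at about 17 s: the cover was swung aside to its stop, the knob turned clockwise until the torque jumped and the pads slipped (tight), and the cover swung back to its home stop; beaker and bottle still in place, dish partly hidden by the arm in the last check.

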